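# Index the rotary table to the next hole

## Robot

A 6-joint arm with a two-finger parallel gripper is mounted at the origin on the work surface. World frame = base frame: x ahead of the robot, y to its left, z up, the work surface at z = 0. Lengths are in m, angles in degrees, forces in N, time in s.
With the tool pointing down it reaches from about 0.3 to 0.75 m from the base axis. Payload 8.5 kg.
Tool frame: the origin (TCP) lies at the very end of the fingers, on their centre line; the grasp point (between the pads) lies 19 mm behind it; z points along the fingers, y is the line along which they close (so a half turn about z gives the same grasp; the last joint's range is limited). The gripper opens to 85 mm and grips with 20 to 120 N. Pads are 22 mm wide; open, the fingers measure 114 mm over their backs; the gripper's body (76 mm by 85 mm) begins 54 mm behind the grasp point. The pads swing forward as they close: fully open they stand 13 mm farther back than shut.
Start: joints at [-88.883, 21.807, 74.336, -0, 83.858, -12.336], TCP at [0.128, -0.535, 0.231] pointing down, gripper open.
Joint ranges: [-178.18, 178.18], [-50.72, 133.34], [12.68, 142.11], [-81.47, 261.47], [9.98, 163.14], [-165.26, 165.26]. Speed limits (degrees/s): [136.94, 136.94, 180, 180, 180, 180].

## Interface

Orientations are given as a 3x3 rotation matrix whose columns are the frame's x, y, z axes.
In Python, from rig import observe, cams, ticket gives the robot as it stands.
- The arm moves only by the tool move_arm, never from a script. Its arguments are lists of equal length, an entry for each row: "jaw": the finger opening in cm, from 0 to 8.54; "dp": the shift along the tool's x, y, z in cm, a list of three; "turn": the turn, a rotation vector about the tool's x, y, z in rad, a list of three. In form: {"jaw": [jaw, ...], "dp": [[tx, ty, tz], ...], "turn": [[wx, wy, wz], ...]}. A call has 1 to 12 rows; each row shifts and turns the commanded pose from where the row before left it, along the tool's axes as they then stand; what a row does not reach is not made up. A row lasts 1/12 s, in which the tool goes at most 41.7 mm and 7.16 degrees, less where a joint would pass 70% of its speed; a pose out of reach is approached as far as the arm can. A call is refused whole if a number of a shift passes 4.17 or a number of a turn 0.125, either way. A call with a gripper value outside its range is refused whole. The fingers move at their own pace and stop on an object; "force" is the grip in N (left out, the last holds). Time passes only in rows, so rows that do not move let the fingers close. It gives the time, the measured TCP pose, the force, the opening and the grip force at its end, in the units of the state.
- observe(): the state, without advancing time (a new reading comes with each control period).
- cams.get_image(name): name is "scene" or "top" or "wrist"; returns (picture, depth): 400x640x3 uint8, red, green, blue; 400x640 float32, m along the optical axis (not along the pixel's ray), 0 where there is no reading.
- cams.calibration(name): a dict with "vertical_fov" (degrees; the focal length in pixels is half the picture's height over the tangent of half this angle, whatever the lens; pixels are square), "cx", "cy" (the principal point, pixels), "view" (4x4, takes a point from world to camera coordinates); the wrist camera has in their place "tool_from_camera" (4x4, takes a point from camera to tool coordinates, whose origin is the TCP and whose axes are the flange's). Camera axes: x right, y up, looking along -z (the intrinsics and any distortion apply to the point x, -y, -z); pixel columns grow to the right and rows downward; lengths in m; the calibration is good to about 2 mm. A picture is of the moment at which its call begins: read the wrist's pose just before it. calibration takes no time and is no camera call.
- ticket.close_job(): hands the job in; it is judged then, once.
Trained networks look in the newest picture that a camera, given by its name, has taken for a name from the list of things; names that differ only in an ending like _2 or _b are one class to them, and where a whole thing is asked for, a point or a joint stands for the part that bears it (a point fixed in the world has none). Each returns a list of dicts, best first, with "p" (0 to 1); they miss things now and then, are a little off and sometimes report something else, mostly with a low value. They report only what shows in the picture. A call takes as long as a camera call. They do not tell look-alikes from the thing itself.
- cams.spot_in(camera, query): "box" ([centre column, centre row, width, height] as shares, 0 to 1, of the picture: columns of its width, rows of its height, round what is visible of it).
- cams.outline_of(camera, query): "mask" (400x640 bool, what is visible of it) and "box" ([centre column, centre row, width, height] as shares, 0 to 1, of the picture: columns of its width, rows of its height, round what is visible of it).
- cams.mark_of(camera, query): "location" ([column, row] as shares, 0 to 1, of the picture: columns of its width, rows of its height: a listed point, or the origin of a listed thing).
The state is a dict: "time_s": time; "q": joint angles; "qvel": joint speeds; "joint_efforts": joint torques, N m; "position": TCP position; "tool_rot": TCP orientation; "ft_force": force on the tool from outside, world axes, zero at the start; "wrist_torque": the same for the moment, N m; "grip_width": finger opening in m; "gripper_force": force on a finger pad.
Only numpy, scipy, OpenCV 4.12 (cv2) and the standard library are available. Lean on these libraries where they do the work, as an engineer would, in place of code of your own. Each camera call takes 0.05 s, during which the arm holds its last target. There are 200 camera calls.

## Task

Press the indexing plunger on the rotary table in, keep it pressed while you push the table round anticlockwise (seen from above) to the very next hole, and let the plunger spring back up so that it locks there. The flanged hub just rides along: do not lift it or push it off centre, and leave the other things on the bench where they are.

Things in the scene. Friction and masses are not known exactly. Their poses are not given: they have to be found in the camera images.
- axis (a point): The rotary table's turning axis (vertical), at the table's top face, 72 mm above the bench. The table is a plain steel disc of 170 mm diameter and 14 mm thickness with a lug (46 mm wide, reaching 142 mm from the axis) on its rim that carries the plunger; it turns on a fixed round base of 280 mm diameter, 56 mm high, bolted to the bench by three low feet that reach 180 mm from the axis. The point turns with the table: its y axis points from the plunger to the axis.
- cap (a point): Centre of the dish floor of the plunger's cap, where a fingertip presses: a black round cap, 48 mm outside diameter, with a dish 40 mm wide and 4 mm deep in its top, 115 mm from the axis. Released, the dish floor is 96 mm above the bench. The point moves with the cap (down when pressed, round with the table). A closed fingertip in the dish both presses the plunger and pushes the table round.
- plunger (a joint): How far the plunger is pressed down, m: 0 up (locked in a hole), 0.016 at its stop. A spring pushes it up with 4.5 N when up and 9 N at the stop. Pressed 0.011 or more, its nose is below the index plate and the table can turn; let go between holes it stays at about 0.011, held down by the plate, until a hole comes round. The nose is round and draws itself into a hole when it is within about 4 mm.
- rotor (a joint): Angle of the table, rad, about the vertical axis: about 0 at the start (plunger locked in a hole), growing anticlockwise seen from above. Holes lie every 0.785 rad (45 degrees). Locked in a hole it has about 0.01 rad of play; free, it turns against about 0.05 N m of friction and stays where it is left.
- next_hole (a point): Centre of the next hole anticlockwise, where the plunger must end: one of eight black 18 mm holes joined by an 8 mm black ring slot, on a circle of 115 mm radius round the axis, in the bright top face of the fixed base, 56 mm above the bench.
- hub_center (a point): Centre (half-way up) of the loose work piece, a dark steel flanged hub standing in the middle of the table: flange 104 mm diameter and 12 mm thick with eight small holes, boss 50 mm diameter, 42 mm high in all (its top is 114 mm above the bench), 0.8 kg.
- spanner_grip (a point): Grip of a 170 mm open spanner lying on the bench.
- oil_mid (a point): Middle of a standing grey oil bottle with a black cap, 56 mm diameter, 120 mm high.
- vblock_mid (a point): Middle of a steel block, 60 x 45 x 40 mm, on the bench.
Things that resemble listed ones, but are neither listed nor needed, are in the scene too. What is meant by the part that bears hub_center is not blue, and is the smaller of those in its own colour.

How it is judged (in metres and radians):
On the way, in this order (a step that is already met when the one before it is completed fails the run):
1. the plunger is pressed in (at least 11 mm) while the table is still at its first hole (value of joint plunger above 0.0105 m and value of joint rotor between -0.12 and 0.12 rad), for 0.05 s.
2. the table is on its way between the two holes, plunger held in (value of joint plunger above 0.0095 m and value of joint rotor between 0.3 and 0.6 rad), for 0.02 s.
3. the plunger has sprung up in the next hole (value of joint rotor between 0.745 and 0.825 rad and value of joint plunger below 0.002 m), for 0.2 s.
At the end, for the whole second after the job is handed in: The table stands at the next hole anticlockwise (0.785 rad from the start, within 0.04 rad), at rest, with the plunger up (less than 2 mm pressed); the hub still stands on the table within 10 mm of its centre; the spanner, bottle and block are within 20 mm of where they were (all of step 3 and velocity of joint rotor between -0.03 and 0.03 rad/s and horizontal distance between hub_center and axis below 0.01 m and height (world z) of hub_center below 0.099 m and angle between hub_center's own z axis and vertical below 0.1 rad and distance of each of spanner_grip, oil_mid, vblock_mid from where it was at the start of the episode below 0.02 m); the robot touches nothing.
It fails at once if the table is turned the wrong way to another hole, or past the next hole (value of joint rotor below -0.4 rad or value of joint rotor above 1.2 rad).
It fails at once if the hub is lifted, tipped or pushed more than 10 mm off centre (not (horizontal distance between hub_center and axis below 0.01 m and height (world z) of hub_center below 0.099 m and angle between hub_center's own z axis and vertical below 0.1 rad)).
It fails at once if the spanner, bottle or block is moved by more than 20 mm (distance of any of spanner_grip, oil_mid, vblock_mid from where it was at the start of the episode above 0.02 m).
It also fails if it takes over 40 s, if anything falls off the work surface, if the arm or the gripper's body presses on something with over 40 N, if the wrist force passes 120 N, or if a joint passes its speed limit or range.

## Working session

There is one attempt and no reset: what is moved stays moved. The work goes in short steps, Python scripts to look and compute and a tool call to move; the robot and the scene stay as the last step left them, time stands still between calls to the robot, and variables do not carry over. Pictures are saved under pics/ and viewed, at most 10 in all, crops included, and the job is handed in when it is done.

Besides the shell and the picture viewer there is one more tool, called after "Request:" by a JSON object that holds its "api" and its "payload", one argument or row to a line. move_arm: Moves the arm, as the interface text tells. Its arguments: {"type":"object","properties":{"jaw":{"type":"array","items":{"type":"number"}},"dp":{"type":"array","items":{"type":"array","items":{"type":"number"}}},"turn":{"type":"array","items":{"type":"array","items":{"type":"number"}}},"force":{"type":"number"}},"required":["jaw","dp","turn"]}

```bash
mkdir -p pics; cat > h.py <<'E'
import numpy as np, cv2
from rig import observe, cams, ticket
def cal(n):
    c=cams.calibration(n); c['f']=200/np.tan(np.radians(c['vertical_fov'])/2); return c
def inv(n):
    c=cal(n)
    if n=='wrist':
        s=observe(); T=np.eye(4);T[:3,:3]=s['tool_rot'];T[:3,3]=s['position']; return c,T@np.array(c['tool_from_camera'])
    return c,np.linalg.inv(np.array(c['view']))
def ray(c,M,u,v):
    d=np.array([(u-c['cx'])/c['f'],-(v-c['cy'])/c['f'],-1.]); return M[:3,3],M[:3,:3]@d
def at_z(c,M,u,v,z):
    o,d=ray(c,M,u,v); return o+d*(z-o[2])/d[2]
def at_d(c,M,u,v,dep):
    o,d=ray(c,M,u,v); return o+d*dep
E
python3 - <<'E'
from h import *
s=observe();print({k:np.round(s[k],4).tolist() for k in('time_s','position','tool_rot','ft_force','grip_width')})
for n in('scene','top','wrist'):
    c,M=inv(n);p,d=cams.get_image(n);print(n,{k:v for k,v in c.items() if k not in('view','tool_from_camera')},M[:3,3].round(3))
    cv2.imwrite(f'pics/{n}0.png',p[:,:,::-1])
    np.save(f'{n}d.npy',d)
    for q in('cap','axis','next_hole','hub_center','oil_mid','spanner_grip','vblock_mid'):
        for r in cams.mark_of(n,q)[:3]:
            u,v=r['location'][0]*640,r['location'][1]*400
            dd=d[min(int(v),399),min(int(u),639)]
            zz=dict(cap=.096,axis=.072,next_hole=.056,hub_center=.093,oil_mid=.06).get(q,.02)
            print(q,round(r['p'],2),round(u),round(v),'depth',at_d(c,M,u,v,dd).round(3),'z',at_z(c,M,u,v,zz).round(3))
E
```

```text
{'time_s': 0.0, 'position': [0.1279, -0.5346, 0.2307], 'tool_rot': [[0.9726, 0.2326, -0.0], [0.2326, -0.9726, 0.0014], [0.0003, -0.0014, -1.0]], 'ft_force': [-0.2809, 0.1107, 0.5426], 'grip_width': 0.0854}
scene {'vertical_fov': 45.28743222195618, 'cx': 318.6043122316442, 'cy': 200.95135828545992, 'f': np.float64(479.43774934856015)} [1.296 0.368 1.36 ]
cap 0.7 291 184 depth [ 0.555 -0.123  0.096] z [ 0.555 -0.123  0.096]
axis 0.62 320 203 depth [ 0.58  -0.006  0.099] z [ 0.564 -0.014  0.072]
next_hole 0.91 290 217 depth [ 0.646 -0.078  0.058] z [ 0.645 -0.078  0.056]
hub_center 0.78 319 195 depth [ 0.563 -0.015  0.116] z [ 0.55  -0.023  0.093]
hub_center 0.69 394 248 depth [0.594 0.257 0.058] z [0.613 0.26  0.093]
hub_center 0.59 274 264 depth [ 0.804 -0.043  0.044] z [ 0.823 -0.028  0.093]
spanner_grip 0.77 464 229 depth [0.4   0.428 0.007] z [0.408 0.427 0.02 ]
vblock_mid 0.9 440 290 depth [0.654 0.428 0.043] z [0.643 0.429 0.02 ]
top {'vertical_fov': 45.37287056241159, 'cx': 322.9142204364389, 'cy': 196.33646575435222, 'f': np.float64(478.4335171542194)} [0.341 0.002 1.582]
cap 0.62 357 204 depth [ 0.565 -0.131  0.089] z [ 0.564 -0.13   0.096]
axis 0.7 318 206 depth [ 0.552 -0.009  0.118] z [ 0.559 -0.009  0.072]
axis 0.6 188 262 depth [0.385 0.414 0.005] z [0.384 0.396 0.072]
next_hole 0.71 341 180 depth [ 0.647 -0.083  0.059] z [ 0.648 -0.083  0.056]
hub_center 0.94 241 199 depth [0.585 0.24  0.058] z [0.579 0.235 0.093]
hub_center 0.67 330 137 depth [ 0.796 -0.051  0.041] z [ 0.781 -0.049  0.093]
spanner_grip 0.86 187 258 depth [0.397 0.418 0.008] z [0.396 0.415 0.02 ]
vblock_mid 0.51 186 177 depth [0.659 0.425 0.037] z [0.662 0.429 0.02 ]
vblock_mid 0.43 316 208 depth [ 0.546 -0.001  0.113] z [ 0.559 -0.001  0.02 ]
wrist {'vertical_fov': 70.11834820241019, 'cx': 320.87420918020314, 'cy': 202.02271321973677, 'f': np.float64(285.0026750517515)} [ 0.197 -0.518  0.374]
```

View pics/scene0.png

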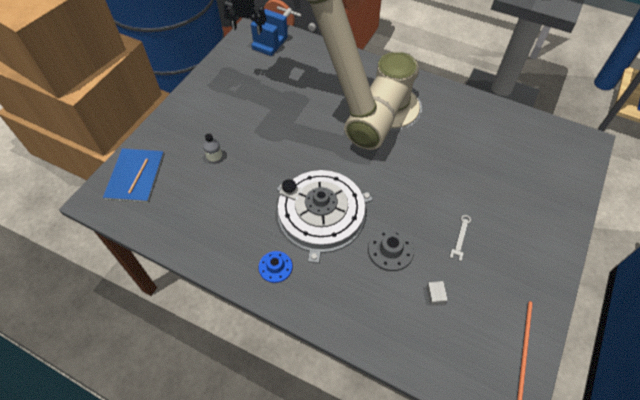

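View pics/top0.png

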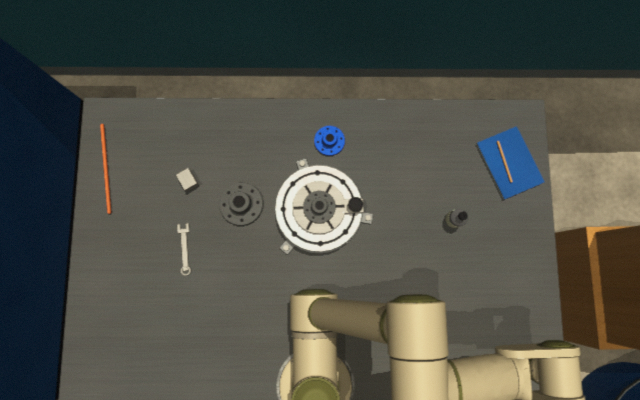

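The top view shows the table at about (319,208), with its cap at (355,204) and the next hole anticlockwise at about (341,180). There are three hub candidates: the small dark one on the table at (319,206), the large dark one at (241,202) and the blue one at (329,140). The small dark one fits, being not blue, the smaller of the dark pair, and on the table. Next I'll measure more precisely.

```bash
python3 - <<'E'
from h import *
from scipy.optimize import least_squares
for n in('top','scene'):
    c,M=inv(n);p,_=cams.get_image(n);d=np.load(n+'d.npy')
    if n=='top': cv2.imwrite('pics/crop.png',cv2.resize(p[120:270,210:390],None,fx=4,fy=4,interpolation=2)[:,:,::-1])
    vv,uu=np.mgrid[:400,:640]; D=np.stack([(uu-c['cx'])/c['f'],-(vv-c['cy'])/c['f'],-np.ones_like(uu,float)],-1)
    W=M[:3,3]+(D@M[:3,:3].T)*d[...,None]
    near=(np.hypot(W[...,0]-.56,W[...,1]+.01)<.15)
    g=p.min(2); m=near&(abs(W[...,2]-.056)<.006)&(g>170)
    print(n,'base z',np.median(W[m][:,2]).round(4))
    cs,_h=cv2.findContours(m.astype(np.uint8),0,1)
    k=max(cs,key=cv2.contourArea)[:,0]; P=np.array([at_z(c,M,u,v,.056)[:2] for u,v in cv2.convexHull(k)[:,0]])
    r=least_squares(lambda x:np.hypot(*(P-x[:2]).T)-x[2],[.56,-.01,.14],loss='soft_l1',f_scale=.002)
    print('axis',r.x.round(4))
    cm=(p.max(2)<60)&(np.hypot(W[...,0]-.56,W[...,1]+.127)<.045)&(W[...,2]>.085)&(W[...,2]<.11)
    print('cap n',cm.sum(),np.median(W[cm],0).round(4), at_z(c,M,*np.array([uu[cm].mean(),vv[cm].mean()]),.098).round(4))
    for q in('cap','next_hole'):
        for t in cams.outline_of(n,q)[:2]:
            mk=t['mask'];u,v=uu[mk].mean(),vv[mk].mean();print(q,round(t['p'],2),mk.sum(),round(u),round(v),at_z(c,M,u,v,.096 if q=='cap' else .056).round(4))
E
```

```text
top base z 0.0561
axis [ 0.557  -0.0095  0.1384]
cap n 147 [ 0.5621 -0.1249  0.096 ] [ 0.5609 -0.1252  0.098 ]
cap 0.6 147 355 204 [ 0.562  -0.1238  0.096 ]
next_hole 0.95 5680 318 210 [ 0.5487 -0.0085  0.056 ]
next_hole 0.19 316 455 218 [ 0.5222 -0.4518  0.056 ]
scene base z 0.0576
axis [ 0.5586 -0.0119  0.1396]
cap n 131 [ 0.5651 -0.126   0.098 ] [ 0.5658 -0.1251  0.098 ]
cap 0.55 154 288 185 [ 0.5633 -0.1295  0.096 ]
cap 0.38 399 436 293 [0.6919 0.4198 0.096 ]
next_hole 0.94 5353 321 213 [0.5855 0.001  0.056 ]
```

View pics/crop.png

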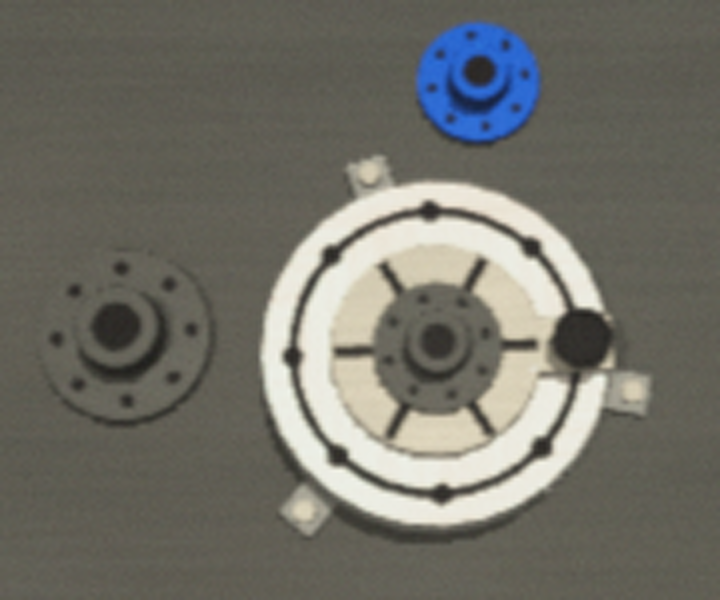

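The enlarged crop confirms it: the small dark hub is on the table at crop (437,341), the cap is at (581,337), and the next hole anticlockwise is at crop (532,246), full picture (343,181). Moving over.

Request:
{"api": "move_arm", "payload": {
  "jaw": [0,0,0,0,0,0,0,0,0,0,0,0],
  "dp": [
    [3.4,-2.3,0],
    [3.4,-2.3,0],
    [3.4,-2.3,0],
    [3.4,-2.3,0],
    [3.4,-2.3,0],
    [3.4,-2.3,0],
    [3.4,-2.3,0],
    [3.4,-2.3,0],
    [3.4,-2.3,0],
    [3.4,-2.3,0],
    [3.4,-2.3,0],
    [0,0,0]
  ],
  "turn": [
    [0,0,0],
    [0,0,0],
    [0,0,0],
    [0,0,0],
    [0,0,0],
    [0,0,0],
    [0,0,0],
    [0,0,0],
    [0,0,0],
    [0,0,0],
    [0,0,0],
    [0,0,0]
  ],
  "force": 40
}}

```text
time_s: 2.5
position: [0.436, -0.1969, 0.2315]
tool_rot: [[0.971, 0.239, 0.001], [0.239, -0.971, 0.001], [0.002, -0.001, -1.0]]
ft_force: [-0.3, 1.1, -0.8]
grip_width: 0.0002
gripper_force: 0.0
```

```bash
cat > w.py <<'E'
from h import *
import sys
s=observe();print(round(s['time_s'],2),s['position'].__class__.__name__,np.round(s['position'],4),np.round(s['tool_rot'],3).tolist(),np.round(s['ft_force'],1),s['grip_width'])
c,M=inv('wrist');p,d=cams.get_image('wrist');print(M[:3,3].round(3))
cv2.imwrite('pics/'+sys.argv[1]+'.png',p[:,:,::-1])
for q,z in(('cap',.096),('next_hole',.056),('axis',.072),('hub_center',.093)):
    for r in cams.mark_of('wrist',q)[:2]:
        u,v=r['location'][0]*640,r['location'][1]*400
        dd=d[min(int(v),399),min(int(u),639)]
        print(q,round(r['p'],2),round(u),round(v),at_d(c,M,u,v,dd).round(4),at_z(c,M,u,v,z).round(4))
E
python3 w.py w1
```

```text
2.5 ndarray [ 0.436  -0.1969  0.2315] [[0.971, 0.239, 0.001], [0.239, -0.971, 0.001], [0.002, -0.001, -1.0]] [-0.3  1.1 -0.8] 0.00021170555378579236
[ 0.504 -0.179  0.374]
cap 0.97 274 40 [ 0.5603 -0.124   0.0982] [ 0.5608 -0.1236  0.096 ]
hub_center 0.73 148 9 [ 0.5541 -0.0256  0.1152] [ 0.5584 -0.0123  0.093 ]
```

View pics/w1.png

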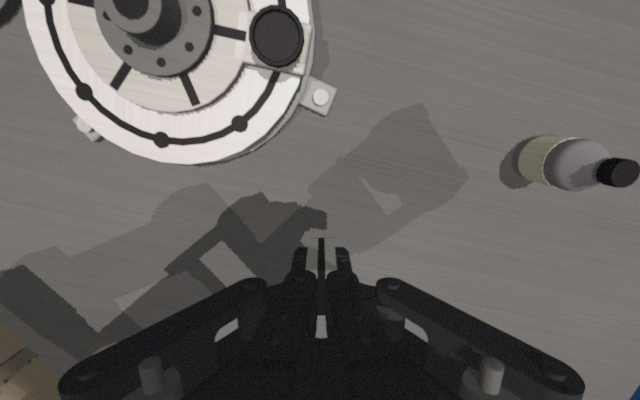

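The wrist view shows the cap at (276,37), the hub at upper left and the closed fingertips at about (321,240). The cap position agrees with the fixed cameras, at (0.561, -0.124). Moving above it.

Request:
{"api": "move_arm", "payload": {
  "jaw": [0,0,0,0,0,0,0,0,0,0],
  "dp": [
    [3.47,-1.0,0],
    [3.47,-1.0,0],
    [3.47,-1.0,0],
    [3.47,-1.0,0],
    [0,0,2.5],
    [0,0,2.5],
    [0,0,2.5],
    [0,0,2.5],
    [0,0,0],
    [0,0,0]
  ],
  "turn": [
    [0,0,0],
    [0,0,0],
    [0,0,0],
    [0,0,0],
    [0,0,0],
    [0,0,0],
    [0,0,0],
    [0,0,0],
    [0,0,0],
    [0,0,0]
  ]
}}

```text
time_s: 3.58
position: [0.5579, -0.1318, 0.1311]
tool_rot: [[0.973, 0.231, -0.002], [0.231, -0.973, 0.001], [-0.001, -0.001, -1.0]]
ft_force: [0.6, 0.5, -0.2]
grip_width: 0.0
gripper_force: 0.0
```

```bash
python3 w.py w2
```

```text
3.58 ndarray [ 0.5579 -0.1318  0.1311] [[0.973, 0.231, -0.002], [0.231, -0.973, 0.001], [-0.001, -0.001, -1.0]] [ 0.6  0.5 -0.2] 2.3268887481435348e-06
[ 0.627 -0.115  0.274]
cap 0.66 312 219 [ 0.5644 -0.1233  0.0969] [ 0.5641 -0.1234  0.096 ]
hub_center 0.94 142 191 [ 0.5645 -0.0233  0.1136] [ 0.5565 -0.0115  0.093 ]
```

View pics/w2.png

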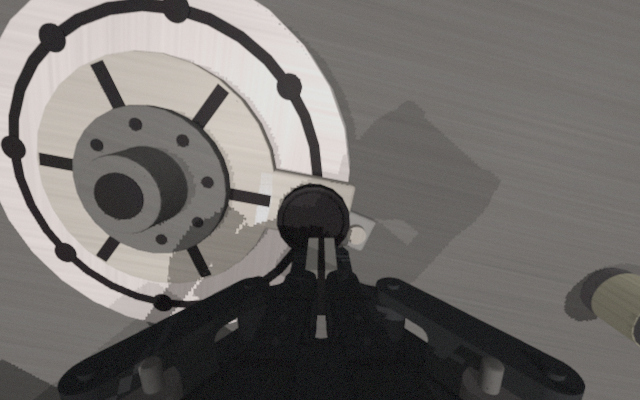

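The cap is at (313,217), just ahead of the fingertips at (321,240). The next hole is visible at (289,86). I'll centre the fingertips, descend and press.

Request:
{"api": "move_arm", "payload": {
  "jaw": [0,0,0,0,0,0,0,0],
  "dp": [
    [0.6,-0.7,0],
    [0,0,1.5],
    [0,0,1.5],
    [0,0,0.5],
    [0,0,0.5],
    [0,0,0.5],
    [0,0,0.4],
    [0,0,0]
  ],
  "turn": [
    [0,0,0],
    [0,0,0],
    [0,0,0],
    [0,0,0],
    [0,0,0],
    [0,0,0],
    [0,0,0],
    [0,0,0]
  ]
}}

```text
time_s: 4.5
position: [0.5633, -0.1218, 0.083]
tool_rot: [[0.973, 0.233, 0.001], [0.233, -0.973, 0.001], [0.002, -0.0, -1.0]]
ft_force: [-0.9, 4.3, 7.4]
grip_width: 0.0001
gripper_force: 3.7
```

```bash
python3 - <<'E'
from h import *
s=observe();print(s['time_s'],np.round(s['position'],4),np.round(s['ft_force'],1))
E
```

```text
4.5 [ 0.5633 -0.1218  0.083 ] [-0.9  4.3  7.4]
```

Pressed about 13 mm, with an upward force of 7.4 N. Pushing along the arc, about 26° first.

Request:
{"api": "move_arm", "payload": {
  "jaw": [0,0,0,0,0,0,0,0,0,0,0,0],
  "dp": [
    [0,0,0.1],
    [0.5,0.09,0],
    [0.5,0.09,0],
    [0.5,0.09,0],
    [0.5,0.09,0],
    [0.5,0.09,0],
    [0.5,0.09,0],
    [0.5,0.09,0],
    [0.5,0.09,0],
    [0.5,0.09,0],
    [0.5,0.09,0],
    [0,0,0]
  ],
  "turn": [
    [0,0,0],
    [0,0,-0.045],
    [0,0,-0.045],
    [0,0,-0.045],
    [0,0,-0.045],
    [0,0,-0.045],
    [0,0,-0.045],
    [0,0,-0.045],
    [0,0,-0.045],
    [0,0,-0.045],
    [0,0,-0.045],
    [0,0,0]
  ]
}}

```text
time_s: 5.5
position: [0.6126, -0.1084, 0.0829]
tool_rot: [[0.773, 0.635, 0.003], [0.635, -0.773, 0.0], [0.002, 0.001, -1.0]]
ft_force: [-2.6, 5.1, 8.0]
grip_width: -0.0007
gripper_force: 3.8
```

```bash
python3 w.py w3; python3 - <<'E'
from h import *
c=cal('wrist');T=np.eye(4);T[:3,:3]=[[0.973,0.231,-0.002],[0.231,-0.973,0.001],[-0.001,-0.001,-1]];T[:3,3]=[.5579,-.1318,.1311]
print('hole',at_z(c,T@np.array(c['tool_from_camera']),289,86,.056).round(4))
E
```

```text
5.5 ndarray [ 0.6126 -0.1084  0.0829] [[0.773, 0.635, 0.003], [0.635, -0.773, 0.0], [0.002, 0.001, -1.0]] [-2.6  5.1  8. ] -0.0006521504479627734
[ 0.667 -0.063  0.226]
cap 0.81 325 254 [ 0.6222 -0.1021  0.1061] [ 0.6185 -0.1054  0.096 ]
next_hole 0.71 326 173 [ 0.6457 -0.0848  0.0569] [ 0.6456 -0.0849  0.056 ]
hub_center 0.72 103 225 [ 0.5764 -0.0192  0.1132] [ 0.5602 -0.0113  0.093 ]
hole [ 0.6442 -0.0875  0.056 ]
```

View pics/w3.png

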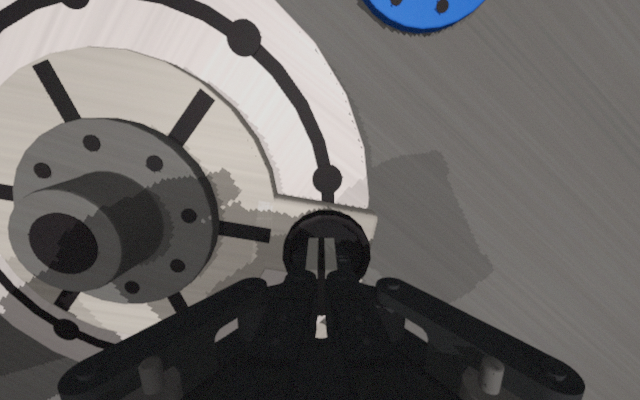

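The table has followed: the cap is at (327,250), the next hole at (327,180), and the hub is still central. Next, work out how much is left to turn.

```bash
cat > ang.py <<'E'
from h import *
import sys
A=np.array([.558,-.0105])
c,M=inv('wrist')
def a(u,v,z):
    P=at_z(c,M,u,v,z)[:2]; r=P-A; return P.round(4),np.hypot(*r).round(4),np.degrees(np.arctan2(r[0],-r[1])).round(2)
x=list(map(float,sys.argv[1:]))
for i in range(0,len(x),3): print(a(*x[i:i+3]))
s=observe();r=s['position'][:2]-A;print('tcp',np.degrees(np.arctan2(r[0],-r[1])),s['position'],s['tool_rot'][:,0])
E
python3 ang.py 326.5 250 .087 327 180 .056 219 229 .072 270 237 .072 244 37 .056
```

```text
(array([ 0.6172, -0.1078]), np.float64(0.1139), np.float64(31.3))
(array([ 0.6421, -0.0884]), np.float64(0.1147), np.float64(47.19))
(array([ 0.5829, -0.0561]), np.float64(0.052), np.float64(28.62))
(array([ 0.5975, -0.0819]), np.float64(0.0815), np.float64(28.94))
(array([ 0.6739, -0.005 ]), np.float64(0.116), np.float64(92.73))
tcp 28.812917068934123 [ 0.61204276 -0.10875094  0.08298694] [0.77433949 0.63276764 0.00186517]
```

About 18.5° remain, going by the hole (47.2–47.7°) against the spoke and TCP (28.8°). Pushing 17.5°, then I'll check.

Request:
{"api": "move_arm", "payload": {
  "jaw": [0,0,0,0,0,0,0,0],
  "dp": [
    [0.5,0.09,0],
    [0.5,0.09,0],
    [0.5,0.09,0],
    [0.5,0.09,0],
    [0.5,0.09,0],
    [0.5,0.09,0],
    [0.45,0.08,0],
    [0,0,0]
  ],
  "turn": [
    [0,0,-0.045],
    [0,0,-0.045],
    [0,0,-0.045],
    [0,0,-0.045],
    [0,0,-0.045],
    [0,0,-0.045],
    [0,0,-0.04],
    [0,0,0]
  ]
}}

```text
time_s: 6.42
position: [0.6402, -0.0874, 0.0829]
tool_rot: [[0.542, 0.84, 0.002], [0.84, -0.542, 0.0], [0.001, 0.001, -1.0]]
ft_force: [-2.6, 3.7, 7.4]
grip_width: -0.0002
gripper_force: 3.8
```

```bash
python3 w.py w4; python3 ang.py
```

```text
6.42 ndarray [ 0.6402 -0.0874  0.0829] [[0.542, 0.84, 0.002], [0.84, -0.542, 0.0], [0.001, 0.001, -1.0]] [-2.6  3.7  7.4] -0.00023082498312599866
[ 0.678 -0.028  0.226]
cap 0.66 324 255 [ 0.6474 -0.0789  0.1057] [ 0.6449 -0.083   0.096 ]
next_hole 0.83 326 229 [ 0.6506 -0.0762  0.0825] [ 0.6455 -0.0852  0.056 ]
hub_center 0.64 102 228 [ 0.5787 -0.0144  0.1148] [ 0.5591 -0.0118  0.093 ]
hub_center 0.56 490 42 [ 0.7836 -0.044   0.0435] [ 0.755  -0.0396  0.093 ]
tcp 46.568396272761504 [ 0.63972424 -0.08786821  0.08294285] [0.54434591 0.83886015 0.00108153]
```

View pics/w4.png

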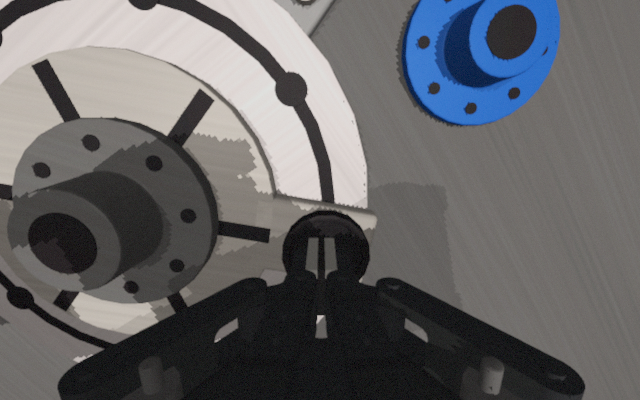

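The spoke and cap pixels match the previous picture, so the table follows rigidly and has turned about 43.7°. I'll nudge it 1.2° further, then release straight up.

Request:
{"api": "move_arm", "payload": {
  "jaw": [0,0,0,0,0,0,0,0,0,0],
  "dp": [
    [0.24,0.04,0],
    [0,0,0],
    [0,0,-0.2],
    [0,0,-0.3],
    [0,0,-0.4],
    [0,0,-0.5],
    [0,0,-0.5],
    [0,0,-0.8],
    [0,0,-1.5],
    [0,0,0]
  ],
  "turn": [
    [0,0,-0.02],
    [0,0,0],
    [0,0,0],
    [0,0,0],
    [0,0,0],
    [0,0,0],
    [0,0,0],
    [0,0,0],
    [0,0,0],
    [0,0,0]
  ]
}}

```text
time_s: 7.5
position: [0.6423, -0.0874, 0.1263]
tool_rot: [[0.528, 0.849, 0.005], [0.849, -0.528, -0.002], [0.001, 0.005, -1.0]]
ft_force: [0.6, 0.4, 0.3]
grip_width: 0.0
gripper_force: 0.0
```

Request:
{"api": "move_arm", "payload": {
  "jaw": [0,0,0,0,0,0],
  "dp": [
    [0,0,-3],
    [0,0,-3],
    [-3,0,-1],
    [-3,0,-1],
    [0,0,0],
    [0,0,0]
  ],
  "turn": [
    [0,0,0],
    [0,0,0],
    [0,0,0],
    [0,0,0],
    [0,0,0],
    [0,0,0]
  ]
}}

```text
time_s: 8.0
position: [0.6091, -0.139, 0.2037]
tool_rot: [[0.53, 0.848, 0.001], [0.848, -0.53, -0.0], [0.0, 0.001, -1.0]]
ft_force: [0.1, 0.3, -0.6]
grip_width: 0.0001
gripper_force: 0.0
```

```bash
python3 w.py w5; python3 - <<'E'
from h import *
c,M=inv('wrist');p,d=cams.get_image('wrist')
vv,uu=np.mgrid[:400,:640]; D=np.stack([(uu-c['cx'])/c['f'],-(vv-c['cy'])/c['f'],-np.ones_like(uu,float)],-1)
W=M[:3,3]+(D@M[:3,:3].T)*d[...,None]
m=(np.hypot(W[...,0]-.641,W[...,1]+.0885)<.04)&(W[...,2]>.078)&(W[...,2]<.11)&(p.max(2)<70)
print('cap',m.sum(),W[m].mean(0).round(4),np.percentile(W[m][:,2],[10,50,90]).round(4))
i=(np.hypot(W[...,0]-.641,W[...,1]+.0885)<.012)&(W[...,2]>.06)&(W[...,2]<.12);print('dish z',np.median(W[i][:,2]))
E
```

```text
8.0 ndarray [ 0.6091 -0.139   0.2037] [[0.53, 0.848, 0.001], [0.848, -0.53, -0.0], [0.0, 0.001, -1.0]] [ 0.1  0.3 -0.6] 0.00012810399139904962
[ 0.646 -0.079  0.346]
cap 0.71 324 131 [ 0.6446 -0.0875  0.0971] [ 0.6446 -0.0875  0.096 ]
hub_center 0.88 192 105 [ 0.5684 -0.0168  0.1148] [ 0.561 -0.011  0.093]
hub_center 0.74 432 9 [ 0.7868 -0.0495  0.0433] [ 0.7637 -0.0542  0.093 ]
cap 2443 [ 0.6437 -0.0866  0.0974] [0.0956 0.0967 0.1004]
dish z 0.09624403796990169
```

View pics/w5.png

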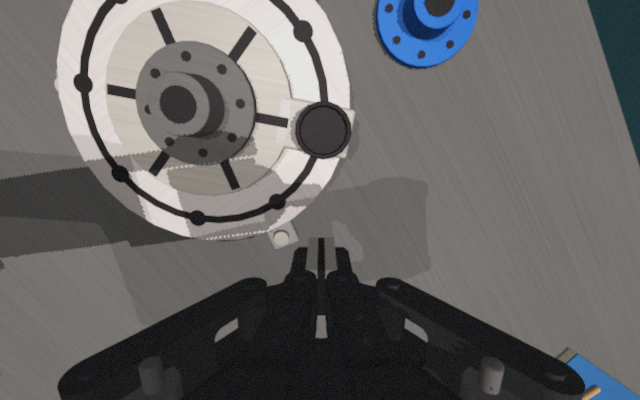

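The cap sits at (323,130) over the next hole, with the dish floor at 96 mm, so the plunger is up and locked. The hub is still central and the arm is clear.

```bash
python3 -c "
from rig import ticket
print(ticket.close_job())"
```

```text
the job is handed in; nothing more can be done
None
```

The job is handed in (no verdict came back): the table was turned one hole anticlockwise and the dish floor measured 96 mm, so the plunger is up and locked; the hub is still central, and I never touched the spanner, bottle or block.

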